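# Load the drying box and hold its lid open

### The job

Tip all six porcelain milling balls from the scoop into the open loading port of the drying box, and stand the empty scoop back upright on the worktop. Then raise the box's lid and finish while still holding it about 40 degrees open, steady, so that the load can be looked over: the lid falls shut if let go. Leave the other things on the worktop alone.

Things in the scene. Friction and masses are not known exactly. Their poses are not given: they have to be found in the camera images.
- drying_box: White sheet-metal box fixed on the worktop, 200 (x) x 270 (y) x 115 mm high on four rubber feet. Origin: centre of its underside, at worktop level; z up; its front (with dark vent slots) faces -x, its +y side is under the aluminium lid, its -y side is the open loading port.
- port (a point): Centre of the loading port's mouth, at rim height (115 mm above the worktop). The mouth is open from above, 192 mm along the box's x and 105 mm along the box's y; inside, a steel chute slopes down towards +y, and balls dropped in roll below the lid by themselves.
- lid (a joint): Opening angle of the lid in rad: 0 shut, 40 degrees = 0.70; stop at 1.3. It turns about the box's y axis (hinge at the far, +x edge), so the front edge rises and the bar moves up and towards the box's +x. The hinge is free: the lid (0.25 to 0.6 kg) falls shut unless held; lifting at the bar takes 1.5 to 4 N.
- lid_hinge (a point): Middle of the lid's hinge line, in the box at x +100, y +56 mm, 115 mm above the worktop. Axes turn with the lid; with the lid shut they equal the box's.
- lid_bar (a point): Middle of the lid's round steel bar handle, 10 mm thick, 100 mm long along the box's y (80 mm clear between its posts); lid shut: 46 mm above and 172 mm in front (-x) of the hinge, 161 mm above the worktop. 40 mm from its axis down to the lid. Axes turn with the lid. Pinched by vertical fingers, pads before and behind it, the bar can turn between the pads.
- scoop: Loose steel scoop, 0.13 to 0.21 kg, 131 x 66 mm. Origin: on its underside, below the pan; z up when it stands. Open-topped pan, walls 36 mm high; at -x an open nose whose floor ramps up 25 degrees to a lip at x -70, z 20 mm: 45 to 60 degrees nose down empties it. At +x a black upright grip block, 28 (x) x 16 (y) mm, 88 mm high, centred at x +47 mm: pinch its 16 mm from above.
- ball_0_center (a point): Centre of one of the six white porcelain milling balls, 16 mm in diameter, 12 g, at the start lying in the scoop.
- ball_1_center (a point): Centre of one of the six white porcelain milling balls, 16 mm in diameter, 12 g, at the start lying in the scoop.
- ball_2_center (a point): Centre of one of the six white porcelain milling balls, 16 mm in diameter, 12 g, at the start lying in the scoop.
- ball_3_center (a point): Centre of one of the six white porcelain milling balls, 16 mm in diameter, 12 g, at the start lying in the scoop.
- ball_4_center (a point): Centre of one of the six white porcelain milling balls, 16 mm in diameter, 12 g, at the start lying in the scoop.
- ball_5_center (a point): Centre of one of the six white porcelain milling balls, 16 mm in diameter, 12 g, at the start lying in the scoop.
- beaker: Bystander: small glass beaker, 54 x 60 x 71 mm, loose. Origin: centre of its underside.
- flask: Bystander: conical flask with a stopper, 67 x 67 x 126 mm, loose. Origin: centre of its underside.
- petri_dish: Bystander: covered Petri dish, 62 x 62 x 18 mm, loose. Origin: centre of its underside.
- capped_tube: Bystander: capped tube lying flat, 18 x 117 x 18 mm, loose. Origin: centre of its underside.
There are look-alikes about, which are no part of the job. Leave any brown or pink look-alike of the scoop alone.

How it is judged:
By the outcome, as a careful person would: the job done as asked, in the order asked, and still so for the second after the job is handed in, while the arm keeps its last pose, push and grip.
It also fails if it takes over 64 s, if anything falls off the work surface, if the arm or the gripper's body presses on something with over 40 N, if the wrist force passes 120 N, or if a joint passes its speed limit or range.

### The arm

A 7-joint arm with a two-finger parallel gripper is mounted at the origin on a cart in front of the work surface, level with it; the furniture and walls round the work are solid. World frame = base frame: x ahead of the robot, y to its left, z up, the work surface at z = 0. Lengths are in m, angles in rad, forces in N, time in s.
With the tool pointing down it reaches from about 0.425 to 0.925 m from the base axis. Payload 6.8 kg.
Tool frame: the origin (TCP) lies at the very end of the fingers, on their centre line; the grasp point (between the pads) lies 19 mm behind it; z points along the fingers, y is the line along which they close (so a half turn about z gives the same grasp; the last joint's range is limited). The gripper opens to 85 mm and grips with 20 to 120 N. Pads are 22 mm wide; open, the fingers measure 114 mm over their backs; the gripper's body (76 mm by 85 mm) begins 54 mm behind the grasp point. The pads swing forward as they close: fully open they stand 13 mm farther back than shut.
Start: joints at [-0.108, 0.477, 0.022, 1.555, -0.011, 1.109, -0.083], TCP at [0.675, 0, 0.231] pointing down, gripper open.
Joint ranges: [-2.96, 2.96], [-0.34, 2.1], [-1.41, 1.46], [0.24, 2.44], [-1.37, 4.51], [0.17, 1.92], [-2.96, 2.96]. Speed limits (rad/s): [2.39, 2.39, 3.14, 3.14, 3.14, 3.14, 3.14].

### API

Orientations are given as a unit quaternion [w, x, y, z].
In Python, from station import telemetry, viewer, job, search_frame, cut_out gives the robot as it stands. The module is installed in compiled form; this text tells all that it offers.
- The arm moves only by the shell command python3 -m crank 'ROWS' [FORCE]. ROWS is JSON, a list of rows, each an object with "delta_rot": the turn, a rotation vector about the tool's x, y, z in degrees, a list of three; "xyz": the shift along the tool's x, y, z in m, a list of three; "fingers": the gripper command: -1 is fully open, 1 is shut, values between are in proportion. In form: [{"delta_rot": [ax, ay, az], "xyz": [dx, dy, dz], "fingers": fingers}, ...]. A call has 1 to 10 rows; each row is the pose to reach, as a shift and turn from the pose commanded when the call began, along the tool's axes at that moment; what a row does not reach only later rows make up. A row lasts 1/10 s, in which the tool goes at most 50 mm and 8.59 degrees, less where a joint would pass 70% of its speed; a pose out of reach is approached as far as the arm can. A call with a gripper value outside its range is refused whole. The fingers move at their own pace and stop on an object; FORCE is the grip in N (left out, the last holds). Time passes only in rows, so rows that repeat a pose let the fingers close. It gives the time, the measured TCP pose, the force, the opening and the grip force at its end, in the units of the state.
- telemetry.get_obs(): the state, without advancing time (a new reading comes with each control period).
- viewer.read_camera(name): name is "scene" or "side" or "wrist"; returns a dict with "img" (420x560x3 uint8, red, green, blue), "fx", "fy", "cx", "cy" (pixels), "origin" and "rotation" of the camera in the world. Camera axes: x right, y up, looking along -z (the intrinsics and any distortion apply to the point x, -y, -z); pixel columns grow to the right and rows downward; lengths in m; the calibration is good to about 2 mm. A picture is of the moment at which its call begins. There is no depth.
- job.hand_in(): hands the job in; it is judged then, once.
Trained networks look in the newest picture that a camera, given by its name, has taken for a name from the list of things; names that differ only in an ending like _2 or _b are one class to them, and where a whole thing is asked for, a point or a joint stands for the part that bears it (a point fixed in the world has none). Each returns a list of dicts, best first, with "score" (0 to 1); they miss things now and then, are a little off and sometimes report something else, mostly with a low value. They report only what shows in the picture. A call takes as long as a camera call. They do not tell look-alikes from the thing itself.
- search_frame(camera, thing): "pixel" ([column, row] in pixels, amid what is visible of it).
- cut_out(camera, thing): "pixels" (420x560 bool, what is visible of it) and "pixel" ([column, row] in pixels, amid what is visible of it).
The state is a dict: "t": time; "q": joint angles; "joint_vel": joint speeds; "joint_torque": joint torques, N m; "eef_pos": TCP position; "tool_rot": TCP orientation; "contact_force": force on the tool from outside, world axes, zero at the start; "torque": the same for the moment, N m; "gripper_width": opening from 0.0 (shut) to 1.0 (fully open); "grasp_force": force on a finger pad.
Only numpy, scipy, OpenCV 4.12 (cv2) and the standard library are available. Lean on these libraries where they do the work, as an engineer would, in place of code of your own. Each camera call takes 0.05 s, during which the arm holds its last target. There are 200 camera calls.

## Working session

There is one attempt and no reset: what is moved stays moved. The work goes in short steps, Python scripts to look and compute and a shell command to move; the robot and the scene stay as the last step left them, time stands still between calls to the robot, and variables do not carry over. Pictures are saved under pics/ and viewed, at most 10 in all, crops included, and the job is handed in when it is done.

```bash
mkdir -p pics; cat > h.py <<'E'
import numpy as np, cv2
from station import telemetry, viewer, job, search_frame, cut_out
def snap(c,fn=None):
    d=viewer.read_camera(c)
    if fn: cv2.imwrite('pics/'+fn,cv2.cvtColor(d['img'],cv2.COLOR_RGB2BGR))
    return d
def ray(d,p):
    v=np.array([(p[0]-d['cx'])/d['fx'],-(p[1]-d['cy'])/d['fy'],-1.])
    return np.array(d['origin']),np.array(d['rotation'])@v
def atz(d,p,z):
    o,v=ray(d,p); return o+v*(z-o[2])/v[2]
def proj(d,P):
    v=np.array(d['rotation']).T@(np.array(P)-np.array(d['origin'])); return [d['cx']-d['fx']*v[0]/v[2], d['cy']+d['fy']*v[1]/v[2]]
def tri(a,b):
    (o1,v1),(o2,v2)=a,b; A=np.stack([v1,-v2],1); s=np.linalg.lstsq(A,o2-o1,rcond=None)[0]
    p,q=o1+s[0]*v1,o2+s[1]*v2; return (p+q)/2,np.linalg.norm(p-q)
E
python3 - <<'E'
from h import *
np.set_printoptions(precision=3,suppress=True)
ds={}
for c in ['scene','side']:
    d=snap(c,c+'0.png'); ds[c]=d
    print(c,list(d.keys()),d['fx'],d['cx'],d['cy'],np.array(d['origin']),np.array(d['rotation']).tolist())
    for t in ['scoop','drying_box','lid_bar','ball_0_center','beaker','flask','petri_dish','capped_tube']:
        print(t,[(np.round(r['pixel']).tolist(),round(r['score'],2),atz(d,r['pixel'],0.02)[:2]) for r in search_frame(c,t)])
E
```

```text
scene ['img', 'fx', 'fy', 'cx', 'cy', 'origin', 'rotation'] 403.18577831854805 280.4666560981453 219.0236871539999 [-0.5    0.483  1.084] [-0.42345616752582677, -0.21164099597817887, 0.374628364628698, 0.797211735626948]Traceback (most recent call last):
  File "<stdin>", line 8, in <module>
  File "h.py", line 11, in atz
    o,v=ray(d,p); return o+v*(z-o[2])/v[2]
        ~~~^^^^^
  File "h.py", line 9, in ray
    return np.array(d['origin']),np.array(d['rotation'])@v
                                 ~~~~~~~~~~~~~~~~~~~~~~~^~
ValueError: matmul: Input operand 1 has a mismatch in its core dimension 0, with gufunc signature (n?,k),(k,m?)->(n?,m?) (size 3 is different from 4)
```

View pics/scene0.png

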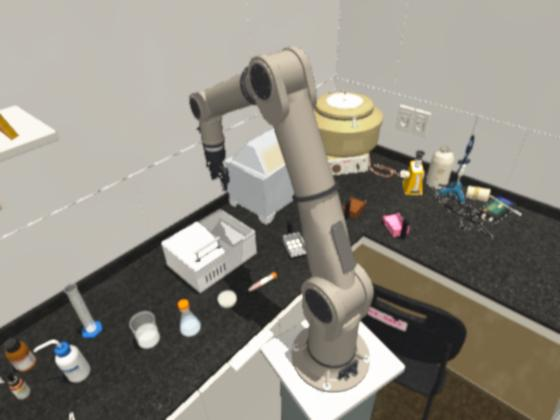

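The scene shows the drying box at about (210,248) and the silver scoop with balls at about (293,244). The look-alikes are brown at (355,208) and pink at (396,224). The rotation is a quaternion, so I'll fix the helper.

```bash
sed -i "s/^import numpy.*/&\nfrom scipy.spatial.transform import Rotation as R\nQ=lambda q:R.from_quat(np.roll(q,-1)).as_matrix()/; s/np.array(d\['rotation'\])/Q(d['rotation'])/g" h.py
python3 - <<'E'
from h import *
np.set_printoptions(precision=3,suppress=True)
for c in ['scene','side','wrist']:
    d=snap(c,c+'0.png')
    print(c,d['fx'],np.array(d['origin']),Q(d['rotation'])[:,2])
    for t in ['scoop','drying_box','lid_bar','ball_0_center','beaker','flask','petri_dish','capped_tube']:
        print(t,[(np.round(r['pixel']).tolist(),round(r['score'],2),atz(d,r['pixel'],0.02)[:2]) for r in search_frame(c,t)][:7])
print(telemetry.get_obs())
a=cv2.imread('pics/side0.png');b=cv2.imread('pics/wrist0.png')
E
```

```text
scene 403.18577831854805 [-0.5    0.483  1.084] [-0.655  0.418  0.63 ]
scoop [([289.0, 240.0], 0.91, array([ 0.476, -0.177])), ([350.0, 206.0], 0.84, array([ 0.51 , -0.519])), ([397.0, 224.0], 0.62, array([ 0.304, -0.593]))]
drying_box [([210.0, 250.0], 0.9, array([0.601, 0.102])), ([194.0, 251.0], 0.24, array([0.635, 0.156]))]
lid_bar [([196.0, 245.0], 0.58, array([0.661, 0.134]))]
ball_0_center []
beaker []
flask [([187.0, 322.0], 0.57, array([0.341, 0.31 ]))]
petri_dish [([221.0, 299.0], 0.69, array([0.362, 0.177]))]
capped_tube [([261.0, 282.0], 0.55, array([0.352, 0.026]))]
side 452.6873726905653 [0.052 0.42  1.319] [-0.327  0.402  0.855]
scoop [([305.0, 221.0], 0.94, array([ 0.456, -0.185])), ([331.0, 194.0], 0.92, array([ 0.453, -0.323])), ([255.0, 318.0], 0.25, array([0.367, 0.162]))]
drying_box []
lid_bar [([202.0, 268.0], 0.71, array([0.599, 0.149]))]
ball_0_center []
beaker [([305.0, 159.0], 0.73, array([ 0.613, -0.386])), ([213.0, 261.0], 0.3, array([0.589, 0.107]))]
flask [([234.0, 370.0], 0.88, array([0.318, 0.307]))]
petri_dish [([256.0, 318.0], 0.87, array([0.366, 0.1
[... 336 characters left out ...]
 [([156.0, 103.0], 0.61, array([0.537, 0.086]))]
lid_bar [([116.0, 48.0], 0.69, array([0.501, 0.141]))]
ball_0_center []
beaker []
flask []
petri_dish []
capped_tube [([24.0, 164.0], 0.7, array([0.372, 0.017]))]
{'t': 1.45, 'q': array([-0.108,  0.477,  0.022,  1.555, -0.012,  1.109, -0.083]), 'joint_vel': array([ 0.001, -0.001, -0.   , -0.001,  0.001,  0.001,  0.   ]), 'joint_torque': array([  0.   , -59.631,   1.606, -28.154,   0.012,   0.002,   0.   ]), 'eef_pos': array([0.675, 0.   , 0.231]), 'tool_rot': array([-0.   ,  0.707,  0.707,  0.   ]), 'contact_force': array([ 0.305, -0.425, -0.085]), 'torque': array([0.002, 0.001, 0.05 ]), 'grasp_force': 0.0, 'gripper_width': 0.9961398932821137}
```

View pics/side0.png

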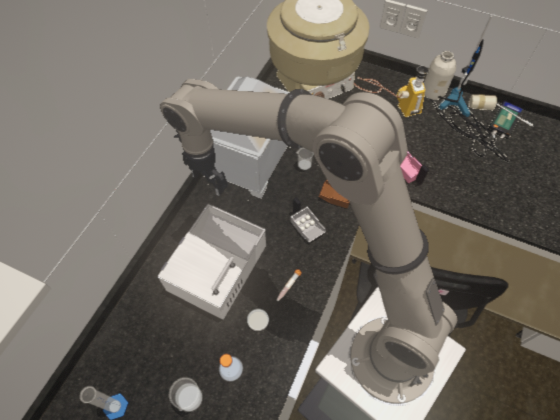

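View pics/wrist0.png

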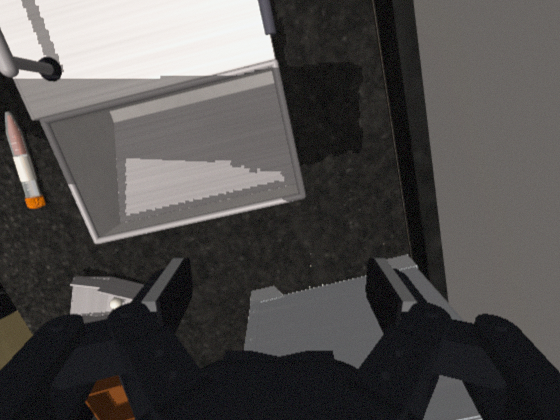

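Side view: silver scoop at (307,225), box at (213,260), brown look-alike at (335,194), pink at (411,167). Wrist view: port rim corners at about (42,120), (98,242), (303,196), (273,62). Candidates for the scoop in the side view are silver with balls (307,225), brown (335,194) and pink (411,167). I choose silver and will check it in a close crop.

```bash
python3 - <<'E'
from h import *
np.set_printoptions(precision=3,suppress=True)
d=viewer.read_camera('wrist')
for p in [(42,120),(98,242),(303,196),(273,62)]: print('rim',p,atz(d,p,0.115))
a=cv2.imread('pics/side0.png')[190:260,270:360]; b=cv2.imread('pics/scene0.png')[215:270,270:340]
a=cv2.resize(a,(450,350),interpolation=3);b=cv2.resize(b,(445,350),interpolation=3)
a=np.hstack([a[:, :400],b[:,:400]])
cv2.imwrite('pics/crop.png',a)
s=viewer.read_camera('side');search_frame
for t in ['lid_bar','scoop']:
    r=cut_out('side',t)[0]; m=r['pixels']; print(t,m.sum(), r['pixel'],cv2.minAreaRect(np.argwhere(m)[:,::-1].astype(np.float32)))
E
```

```text
rim (42, 120) [0.477 0.069 0.115]
rim (98, 242) [ 0.504 -0.041  0.115]
rim (303, 196) [0.697 0.004 0.115]
rim (273, 62) [0.67  0.113 0.115]
lid_bar 3542 [203.6, 267.9] ((203.28268432617188, 268.4523620605469), (71.89228057861328, 53.28857421875), 27.299570083618164)
scoop 487 [410.0, 168.3] ((412.57318115234375, 171.15853881835938), (28.57979965209961, 22.332847595214844), 38.65980911254883)
```

View pics/crop.png

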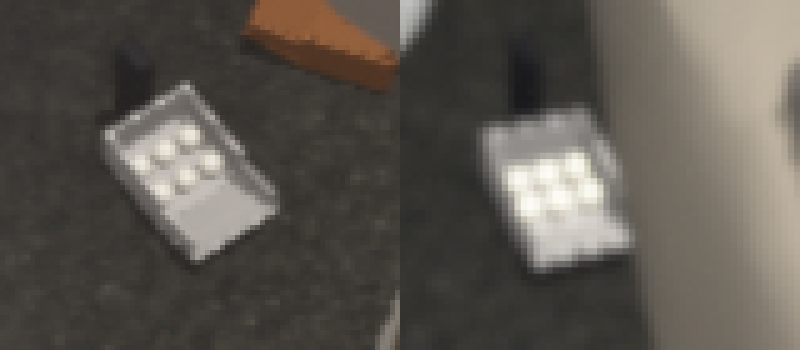

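The chosen silver scoop has a black grip at upper left (~(297,199) in the side image), its nose at lower right, and six balls in the pan. Now for its pose.

```bash
python3 - <<'E'
from h import *
np.set_printoptions(precision=3,suppress=True)
S=viewer.read_camera('side'); C=viewer.read_camera('scene')
for nm,d,f,o in [('side',S,5,(270,190)),('scene',C,6.36,(270,215))]:
    L={'side':[(197,262),(277,210)],'scene':[(137,270),(232,247)]}[nm]
    B={'side':[(107,130),(184,85)],'scene':[(85,125),(190,108)]}[nm]
    G={'side':(128,45),'scene':(120,40)}[nm]
    pix=lambda p:(o[0]+p[0]/f,o[1]+p[1]/f)
    l=[atz(d,pix(p),.02) for p in L]; b=[atz(d,pix(p),.036) for p in B]; g=atz(d,pix(G),.086)
    print(nm,'lip',l,'back',b,'grip',g); m=(l[0]+l[1])/2; mb=(b[0]+b[1])/2
    print(' lipmid',m[:2],'backmid',mb[:2],'len lip-back',np.linalg.norm((m-mb)[:2]),'lip-grip',np.linalg.norm((m-g)[:2]),'yaw +x',np.degrees(np.arctan2(*(g-m)[1::-1])),np.degrees(np.arctan2(*(mb-m)[1::-1])))
W=viewer.read_camera('wrist'); 
b=np.array([.570,.113,0]);Rz=R.from_euler('z',13.1,degrees=True).as_matrix()
for d in (S,C,W):print('bar proj',proj(d,b+Rz@[-.072,.056,.161]),'bar ends',proj(d,b+Rz@[-.072,.006,.161]),proj(d,b+Rz@[-.072,.106,.161]))
E
```

```text
side lip [array([ 0.397, -0.133,  0.02 ]), array([ 0.38 , -0.196,  0.02 ])] back [array([ 0.497, -0.165,  0.036]), array([ 0.479, -0.224,  0.036])] grip [ 0.509 -0.199  0.086]
 lipmid [ 0.388 -0.164] backmid [ 0.488 -0.194] len lip-back 0.10392022762076367 lip-grip 0.12518274958977374 yaw +x -16.239893342521942 -16.696541658599177
scene lip [array([ 0.391, -0.131,  0.02 ]), array([ 0.375, -0.189,  0.02 ])] back [array([ 0.501, -0.168,  0.036]), array([ 0.477, -0.231,  0.036])] grip [ 0.506 -0.199  0.086]
 lipmid [ 0.383 -0.16 ] backmid [ 0.489 -0.199] len lip-back 0.11287891949137603 lip-grip 0.12923392566659134 yaw +x -17.41497490229209 -20.489188722661062
bar proj [np.float64(222.4088879079473), np.float64(272.46858888040816)] bar ends [np.float64(231.48720400263292), np.float64(257.5090384735127)] [np.float64(212.98301239623538), np.float64(288.0008592239272)]
bar proj [np.float64(206.72842213148164), np.float64(244.59588920396433)] bar ends [np.float64(218.13334752246902), np.float64(237.312403566381)] [np.float64(194.85004578934885), np.float64(252.1817330845479)]
bar proj [np.float64(-31.01051748452852), np.float64(-18.341674308595174)] bar ends [np.float64(9.13798391900599), np.float64(69.12849728785105)] [np.float64(-78.08245742279581), np.float64(-120.89570546392409)]
```

```bash
python3 -m crank '[{"delta_rot":[0,0,-8],"xyz":[-0.022,-0.019,0],"fingers":-1},{"delta_rot":[0,0,-16],"xyz":[-0.044,-0.038,0],"fingers":-1},{"delta_rot":[0,0,-24],"xyz":[-0.066,-0.057,0],"fingers":-1},{"delta_rot":[0,0,-32],"xyz":[-0.088,-0.076,0],"fingers":-1},{"delta_rot":[0,0,-40],"xyz":[-0.110,-0.095,0],"fingers":-1},{"delta_rot":[0,0,-48],"xyz":[-0.132,-0.115,0],"fingers":-1},{"delta_rot":[0,0,-56],"xyz":[-0.154,-0.134,0],"fingers":-1},{"delta_rot":[0,0,-64],"xyz":[-0.176,-0.153,0],"fingers":-1},{"delta_rot":[0,0,-73],"xyz":[-0.198,-0.172,0],"fingers":-1},{"delta_rot":[0,0,-73],"xyz":[-0.198,-0.172,0],"fingers":-1}]'
python3 - <<'E'
from h import *
np.set_printoptions(precision=3,suppress=True)
d=snap('wrist','w1.png'); o=telemetry.get_obs(); print(o['eef_pos'],o['tool_rot'],o['q'])
for z in (.046,.086): print('TCP xy at z',z,proj(d,[*o['eef_pos'][:2],z]))
print('grip',proj(d,[.503,-.198,.088]))
E
```

```text
t: 2.8
eef_pos: [0.5001, -0.2022, 0.2314]
tool_rot: [-0.001, 0.149, 0.989, -0.001]
contact_force: [0.8, -0.9, -1.0]
gripper_width: 1.0
grasp_force: 0.0
[ 0.502 -0.2    0.231] [-0.     0.15   0.989 -0.   ] [ 0.394  0.263 -0.156  1.87   0.048  1.012  1.488]
TCP xy at z 0.046 [np.float64(281.5859546385126), np.float64(183.8248658698016)]
TCP xy at z 0.086 [np.float64(281.8660209216418), np.float64(192.9246440820059)]
grip [np.float64(284.26732801786966), np.float64(194.01881114654012)]
```

View pics/w1.png

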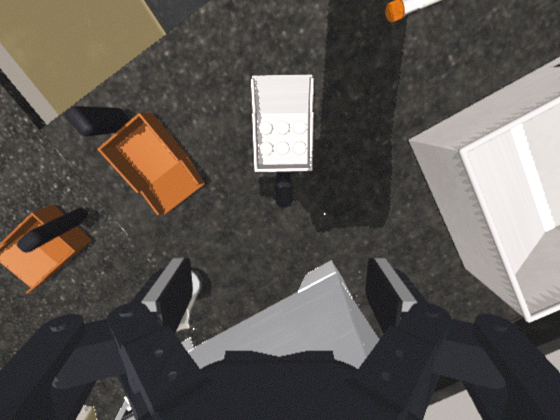

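Wrist view: the scoop is aligned with the image axis, its grip top is at (284,193) right under the TCP, and the pan holds six balls. Quick clearance check against the grey box at the bottom of the image before descending.

```bash
python3 - <<'E'
from h import *
np.set_printoptions(precision=3,suppress=True)
W=viewer.read_camera('wrist');S=viewer.read_camera('side');C=viewer.read_camera('scene')
print('scene z0',atz(C,(267,217),0),'side z0',atz(S,(263,193),0))
for z in (0,.05,.1,.15): print(z,atz(W,(333,262),z),atz(W,(300,278),z))
for p in [(460,152),(525,320)]: print(atz(W,p,.115))
E
```

```text
scene z0 [ 0.671 -0.197  0.   ] side z0 [ 0.643 -0.19   0.   ]
0 [ 0.642 -0.165  0.   ] [ 0.652 -0.216  0.   ]
0.05 [ 0.613 -0.167  0.05 ] [ 0.623 -0.211  0.05 ]
0.1 [ 0.585 -0.168  0.1  ] [ 0.593 -0.206  0.1  ]
0.15 [ 0.557 -0.17   0.15 ] [ 0.563 -0.201  0.15 ]
[ 0.507 -0.039  0.115]
[0.7   0.004 0.115]
```

```bash
python3 - <<'E'
import cv2
a=cv2.imread('pics/scene0.png')[120:260,160:320]; b=cv2.imread('pics/side0.png')[60:245,150:335]
cv2.imwrite('pics/c2.png',cv2.hconcat([cv2.resize(a,(400,350),interpolation=3),cv2.resize(b,(350,350),interpolation=3)]))
E
```

```text
(no output)
```

View pics/c2.png

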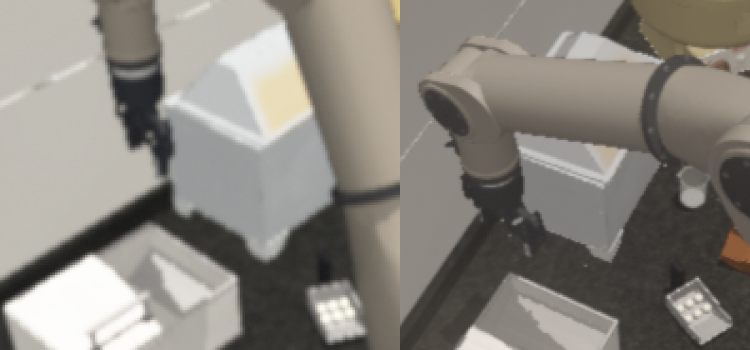

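The crop shows the grey hopper's base corner at about (0.645,-0.19), well clear of the grip. Descending to grasp.

```bash
python3 -m crank '[{"delta_rot":[0,0,0],"xyz":[0,0,0.045],"fingers":-1},{"delta_rot":[0,0,0],"xyz":[0,0,0.090],"fingers":-1},{"delta_rot":[0,0,0],"xyz":[0,0,0.135],"fingers":-1},{"delta_rot":[0,0,0],"xyz":[0,0,0.165],"fingers":-1},{"delta_rot":[0,0,0],"xyz":[0,0,0.184],"fingers":-1},{"delta_rot":[0,0,0],"xyz":[0,0,0.184],"fingers":0},{"delta_rot":[0,0,0],"xyz":[0,0,0.184],"fingers":1},{"delta_rot":[0,0,0],"xyz":[0,0,0.184],"fingers":1},{"delta_rot":[0,0,0],"xyz":[0,0,0.184],"fingers":1},{"delta_rot":[0,0,0],"xyz":[0,0,0.184],"fingers":1}]' 80
```

```text
t: 4.0
eef_pos: [0.5038, -0.1983, 0.0486]
tool_rot: [0.001, 0.148, 0.989, -0.0]
contact_force: [-1.6, 0.5, 5.5]
gripper_width: 0.175
grasp_force: 77.6
```

```bash
cat >> h.py <<'E'
BX=np.array([.572,.114,0]);BY=13.1
def box(p): return BX+R.from_euler('z',BY,degrees=True).apply(p)
def rel(Rt,pt):
    o=telemetry.get_obs(); R0=Q(o['tool_rot']); 
    print('rot',np.round(R.from_matrix(R0.T@Rt).as_rotvec(degrees=True),1).tolist(),'xyz',np.round(R0.T@(pt-o['eef_pos']),3).tolist(), 'tgt',np.round(pt,3))
def pour(lip,yaw,th):  # scoop frame: tool x=-xs, y=ys(ish), z=-zs
    Rs=(R.from_euler('z',yaw,degrees=True)*R.from_euler('y',-th,degrees=True)).as_matrix()
    T=Rs@np.diag([-1,1,-1]); return T, np.array(lip)+Rs@[.117,0,.0286]
E
python3 - <<'E'
from h import *
print(Q(telemetry.get_obs()['tool_rot']))
rel(*pour(box([.02,-.078,.20]),13.1,0))
rel(*pour(box([.02,-.078,.145]),13.1,0))
E
```

```text
[[-9.56251164e-01  2.92540237e-01  1.98024029e-03]
 [ 2.92539238e-01  9.56253199e-01 -7.83156552e-04]
 [-2.12271591e-03 -1.69596381e-04 -9.99997733e-01]]
rot [-0.0, 0.1, -30.1] xyz [-0.132, 0.32, -0.18] tgt [0.723 0.069 0.229]
rot [-0.0, 0.1, -30.1] xyz [-0.132, 0.32, -0.125] tgt [0.723 0.069 0.174]
```

```bash
python3 -m crank '[{"delta_rot":[0,0,0],"xyz":[0,0,-0.015],"fingers":1},{"delta_rot":[0,0,0],"xyz":[0,0,-0.04],"fingers":1},{"delta_rot":[0,0,0],"xyz":[0,0,-0.07],"fingers":1},{"delta_rot":[0,0,0],"xyz":[0,0,-0.10],"fingers":1},{"delta_rot":[0,0,0],"xyz":[0,0,-0.13],"fingers":1},{"delta_rot":[0,0,0],"xyz":[0,0,-0.16],"fingers":1},{"delta_rot":[0,0,0],"xyz":[0,0,-0.175],"fingers":1},{"delta_rot":[0,0,0],"xyz":[0,0,-0.18],"fingers":1}]'
```

```text
t: 4.8
eef_pos: [0.5038, -0.1983, 0.2296]
tool_rot: [0.002, 0.148, 0.989, -0.0]
contact_force: [1.0, 0.2, -3.3]
gripper_width: 0.176
grasp_force: 78.2
```

```bash
python3 - <<'E'
from h import *
np.set_printoptions(precision=3,suppress=True)
S=viewer.read_camera('side');C=viewer.read_camera('scene')
sc=lambda x,y:(160+x/2.5,120+y/2.5); sd=lambda x,y:(150+(x-400)*185/350,60+y*185/350)
print('base near',atz(C,sc(263,255),0),atz(S,sd(605,258),0),'base left',atz(C,sc(185,212),0))
print('toprim near',tri(ray(C,sc(262,140)),ray(S,sd(602,183))))
for z in (.15,.2,.25): print(z,'rim left',atz(C,sc(165,100),z),'rim near',atz(C,sc(262,140),z),atz(S,sd(602,183),z))
E
```

```text
base near [ 0.647 -0.172  0.   ] [ 0.646 -0.169  0.   ] base left [ 0.83  -0.122  0.   ]
toprim near (array([ 0.636, -0.172,  0.234]), np.float64(0.008400436043782484))
0.15 rim left [ 0.963 -0.169  0.15 ] rim near [ 0.75  -0.242  0.15 ] [ 0.682 -0.213  0.15 ]
0.2 rim left [ 0.885 -0.134  0.2  ] rim near [ 0.683 -0.203  0.2  ] [ 0.655 -0.186  0.2  ]
0.25 rim left [ 0.807 -0.099  0.25 ] rim near [ 0.616 -0.165  0.25 ] [ 0.628 -0.159  0.25 ]
```

```bash
python3 -m crank '[{"delta_rot":[0,0,0],"xyz":[0,0.015,0],"fingers":1},{"delta_rot":[0,0,-3],"xyz":[0,0.05,0],"fingers":1},{"delta_rot":[0,0,-7],"xyz":[-0.005,0.09,0],"fingers":1},{"delta_rot":[0,0,-11],"xyz":[-0.015,0.13,0],"fingers":1},{"delta_rot":[0,0,-15],"xyz":[-0.035,0.17,0],"fingers":1},{"delta_rot":[0,0,-19],"xyz":[-0.06,0.21,0],"fingers":1},{"delta_rot":[0,0,-23],"xyz":[-0.085,0.25,0],"fingers":1},{"delta_rot":[0,0,-27],"xyz":[-0.11,0.285,0],"fingers":1},{"delta_rot":[0,0,-29],"xyz":[-0.125,0.31,0],"fingers":1},{"delta_rot":[0,0,-30],"xyz":[-0.132,0.32,0],"fingers":1}]'
python3 - <<'E'
from h import *
d=snap('wrist','w2.png')
T,p=pour(box([.02,-.078,.20]),13.1,0)
for q in [(.096,-.026,.115),(-.096,-.026,.115),(-.096,-.131,.115),(.096,-.131,.115)]: print(proj(d,box(q)))
E
```

```text
t: 5.9
eef_pos: [0.7232, 0.0729, 0.2244]
tool_rot: [-0.001, -0.115, 0.993, 0.001]
contact_force: [0.9, 0.8, -2.4]
gripper_width: 0.176
grasp_force: 78.2
[np.float64(336.2164439397526), np.float64(154.96113383596068)]
[np.float64(353.32504501655416), np.float64(-140.79154658136437)]
[np.float64(192.26984822658432), np.float64(-141.54365359001)]
[np.float64(211.1977190432897), np.float64(154.7762953397889)]
```

View pics/w2.png

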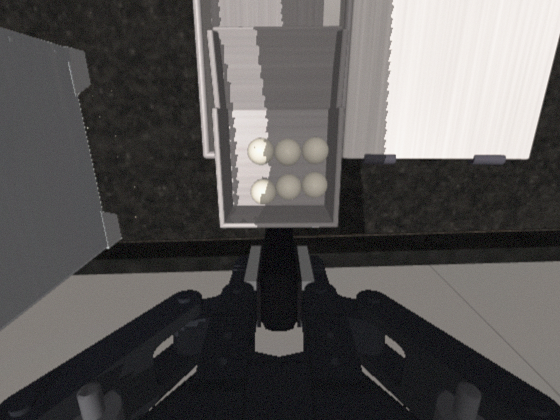

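Wrist view: scoop centred over the port (rim edges at columns ~205 and ~345), all six balls in it. Working out the tilt rows.

```bash
python3 - <<'E'
from h import *
for th,z in [(0,.17),(8,.16),(16,.15),(24,.145),(30,.14),(36,.14),(42,.14),(48,.14),(54,.14),(58,.14)]: print(th,end=' '); rel(*pour(box([.02,-.078,z]),13.1,th))
E
```

```text
0 rot [0.1, -0.1, 0.2] xyz [0.001, -0.004, 0.026] tgt [0.723 0.069 0.199]
8 rot [0.1, -8.1, 0.2] xyz [0.006, -0.004, 0.02] tgt [0.718 0.068 0.205]
16 rot [0.2, -16.1, 0.2] xyz [0.014, -0.004, 0.015] tgt [0.711 0.066 0.21 ]
24 rot [0.2, -24.1, 0.1] xyz [0.023, -0.004, 0.006] tgt [0.702 0.064 0.219]
30 rot [0.2, -30.1, 0.1] xyz [0.031, -0.004, 0.001] tgt [0.694 0.062 0.223]
36 rot [0.2, -36.1, 0.1] xyz [0.041, -0.003, -0.007] tgt [0.685 0.06  0.232]
42 rot [0.2, -42.1, 0.1] xyz [0.051, -0.003, -0.015] tgt [0.675 0.058 0.24 ]
48 rot [0.2, -48.1, 0.1] xyz [0.061, -0.003, -0.021] tgt [0.665 0.055 0.246]
54 rot [0.2, -54.1, 0.1] xyz [0.073, -0.003, -0.027] tgt [0.654 0.053 0.251]
58 rot [0.2, -58.1, 0.1] xyz [0.081, -0.003, -0.03] tgt [0.646 0.051 0.254]
```

```bash
python3 -m crank '[{"delta_rot":[0,0,0],"xyz":[0.001,-0.004,0.026],"fingers":1},{"delta_rot":[0,-8,0],"xyz":[0.006,-0.004,0.020],"fingers":1},{"delta_rot":[0,-16,0],"xyz":[0.014,-0.004,0.015],"fingers":1},{"delta_rot":[0,-24,0],"xyz":[0.023,-0.004,0.006],"fingers":1},{"delta_rot":[0,-30,0],"xyz":[0.031,-0.004,0.001],"fingers":1},{"delta_rot":[0,-36,0],"xyz":[0.041,-0.003,-0.007],"fingers":1},{"delta_rot":[0,-42,0],"xyz":[0.051,-0.003,-0.015],"fingers":1},{"delta_rot":[0,-48,0],"xyz":[0.061,-0.003,-0.021],"fingers":1},{"delta_rot":[0,-54,0],"xyz":[0.073,-0.003,-0.027],"fingers":1},{"delta_rot":[0,-58,0],"xyz":[0.081,-0.003,-0.03],"fingers":1}]'
python3 -m crank '[{"delta_rot":[0,0,0],"xyz":[0,0,0],"fingers":1},{"delta_rot":[0,0,0],"xyz":[0,0,0],"fingers":1},{"delta_rot":[0,0,0],"xyz":[0,0,0],"fingers":1},{"delta_rot":[0,0,0],"xyz":[0,0,0],"fingers":1},{"delta_rot":[0,0,0],"xyz":[0,0,0],"fingers":1},{"delta_rot":[0,0,0],"xyz":[0,0,0],"fingers":1},{"delta_rot":[0,0,0],"xyz":[0,0,0],"fingers":1},{"delta_rot":[0,0,0],"xyz":[0,0,0],"fingers":1}]'
python3 - <<'E'
from h import *
print(telemetry.get_obs()['q'])
a=snap('wrist')['img'];b=snap('side')['img'][170:330,130:343]
a=cv2.resize(a,(400,300));b=cv2.resize(b,(400,300))
cv2.imwrite('pics/p3.png',cv2.cvtColor(np.hstack([a,b]),cv2.COLOR_RGB2BGR))
E
```

```text
t: 6.95
eef_pos: [0.6584, 0.0366, 0.227]
tool_rot: [0.34, -0.098, 0.935, 0.018]
contact_force: [-0.3, -0.9, -3.3]
gripper_width: 0.181
grasp_force: 78.6
t: 7.75
eef_pos: [0.66, 0.0387, 0.2277]
tool_rot: [0.34, -0.099, 0.935, 0.02]
contact_force: [-0.3, -0.2, -2.3]
gripper_width: 0.174
grasp_force: 78.5
[ 0.52361905  0.3091431  -0.77265378  2.10501002  1.11604446  0.2268277
  0.60433765]
```

View pics/p3.png

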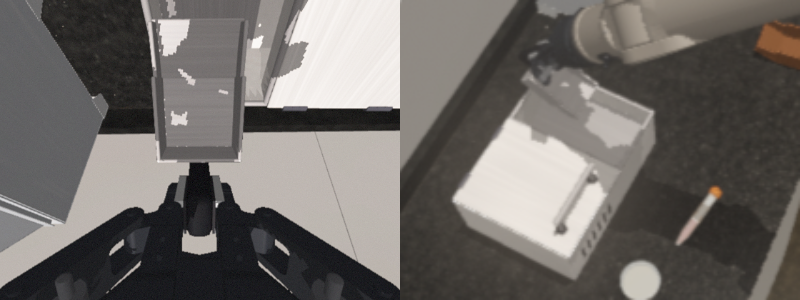

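The left (wrist) half shows the pan empty at about 40° tilt and the right (side) half shows no balls outside the box. Levelling and lifting the scoop next.

```bash
python3 - <<'E'
from h import *
for th,z in [(32,.15),(24,.165),(16,.18),(8,.19),(0,.20)]: print(th,end=' '); rel(*pour(box([.02,-.078,z]),13.1,th))
E
```

```text
32 rot [-2.4, 7.7, -0.3] xyz [-0.033, 0.016, 0.015] tgt [0.691 0.062 0.236]
24 rot [-2.4, 15.7, -0.5] xyz [-0.043, 0.016, 0.021] tgt [0.702 0.064 0.239]
16 rot [-2.4, 23.7, -0.7] xyz [-0.051, 0.017, 0.026] tgt [0.711 0.066 0.24 ]
8 rot [-2.3, 31.7, -0.8] xyz [-0.053, 0.017, 0.034] tgt [0.718 0.068 0.235]
0 rot [-2.3, 39.7, -1.0] xyz [-0.053, 0.017, 0.042] tgt [0.723 0.069 0.229]
```

```bash
python3 -m crank '[{"delta_rot":[0,8,0],"xyz":[-0.02,0.008,0.006],"fingers":1},{"delta_rot":[-1,16,0],"xyz":[-0.04,0.016,0.018],"fingers":1},{"delta_rot":[-2,24,-1],"xyz":[-0.051,0.017,0.026],"fingers":1},{"delta_rot":[-2,32,-1],"xyz":[-0.053,0.017,0.034],"fingers":1},{"delta_rot":[-2.3,40,-1],"xyz":[-0.053,0.017,0.042],"fingers":1},{"delta_rot":[-2.3,40,-1],"xyz":[-0.053,0.017,0.042],"fingers":1}]'; python3 - <<'E'
from h import *
for th,z in [(0,.20)]: print(th,end=' '); rel(*pour(box([.02,-.078,z]),13.1,th))
E
```

```text
t: 8.45
eef_pos: [0.7245, 0.0685, 0.2274]
tool_rot: [-0.005, -0.113, 0.994, 0.001]
contact_force: [1.7, -0.2, -2.0]
gripper_width: 0.174
grasp_force: 78.5
0 rot [0.2, -0.5, -0.1] xyz [0.001, 0.001, -0.001] tgt [0.723 0.069 0.229]
```

```bash
python3 - <<'E'
from h import *
T=lambda y:R.from_euler('z',y,degrees=True).as_matrix()@np.diag([-1,1,-1])
rel(T(2),np.array([.60,-.02,.229])); rel(T(-17),np.array([.504,-.198,.229]))
w=snap('wrist')
cv2.imwrite('pics/w4.png',cv2.cvtColor(w['img'],cv2.COLOR_RGB2BGR)); print([(r['pixel'],r['score']) for r in search_frame('wrist','ball_0_center')])
E
```

```text
rot [0.1, -0.6, 11.0] xyz [0.141, -0.058, -0.0] tgt [ 0.6   -0.02   0.229]
rot [0.0, -0.6, 30.0] xyz [0.275, -0.21, 0.0] tgt [ 0.504 -0.198  0.229]
[]
```

```bash
python3 -m crank '[{"delta_rot":[0,0,3],"xyz":[0.025,-0.010,0],"fingers":1},{"delta_rot":[0,0,7],"xyz":[0.065,-0.035,0],"fingers":1},{"delta_rot":[0,0,11],"xyz":[0.105,-0.065,0],"fingers":1},{"delta_rot":[0,0,15],"xyz":[0.14,-0.10,0],"fingers":1},{"delta_rot":[0,0,19],"xyz":[0.17,-0.13,0],"fingers":1},{"delta_rot":[0,0,22],"xyz":[0.20,-0.16,0],"fingers":1},{"delta_rot":[0,0,25],"xyz":[0.23,-0.18,0],"fingers":1},{"delta_rot":[0,0,28],"xyz":[0.26,-0.20,0],"fingers":1},{"delta_rot":[0,0,30],"xyz":[0.274,-0.21,0],"fingers":1},{"delta_rot":[0,0,30],"xyz":[0.274,-0.21,0],"fingers":1}]'
```

```text
t: 9.55
eef_pos: [0.5013, -0.2008, 0.2298]
tool_rot: [-0.002, 0.15, 0.989, -0.002]
contact_force: [-0.2, 0.2, -2.4]
gripper_width: 0.179
grasp_force: 78.5
```

```bash
python3 -m crank '[{"delta_rot":[0,-0.4,0],"xyz":[0,0,0.04],"fingers":1},{"delta_rot":[0,-0.4,0],"xyz":[0,0,0.085],"fingers":1},{"delta_rot":[0,-0.4,0],"xyz":[0,0,0.125],"fingers":1},{"delta_rot":[0,-0.4,0],"xyz":[0,0,0.155],"fingers":1},{"delta_rot":[0,-0.4,0],"xyz":[0,0,0.170],"fingers":1},{"delta_rot":[0,-0.4,0],"xyz":[0,0,0.177],"fingers":1},{"delta_rot":[0,-0.4,0],"xyz":[0,0,0.180],"fingers":1},{"delta_rot":[0,-0.4,0],"xyz":[0,0,0.181],"fingers":1},{"delta_rot":[0,-0.4,0],"xyz":[0,0,0.181],"fingers":1}]'
```

```text
t: 10.45
eef_pos: [0.5037, -0.1982, 0.0501]
tool_rot: [0.002, 0.147, 0.989, -0.001]
contact_force: [-0.4, 0.8, -2.4]
gripper_width: 0.176
grasp_force: 78.4
```

```bash
python3 -m crank '[{"delta_rot":[0,0,0],"xyz":[0,0,0.001],"fingers":1},{"delta_rot":[0,0,0],"xyz":[0,0,0.002],"fingers":1},{"delta_rot":[0,0,0],"xyz":[0,0,0.002],"fingers":0.4},{"delta_rot":[0,0,0],"xyz":[0,0,0.002],"fingers":0},{"delta_rot":[0,0,0],"xyz":[0,0,0.002],"fingers":-0.5},{"delta_rot":[0,0,0],"xyz":[0,0,0.002],"fingers":-0.5},{"delta_rot":[0,0,0],"xyz":[0,0,-0.02],"fingers":-0.5},{"delta_rot":[0,0,0],"xyz":[0,0,-0.07],"fingers":-0.5},{"delta_rot":[0,0,0],"xyz":[0,0,-0.12],"fingers":-0.5},{"delta_rot":[0,0,0],"xyz":[0,0,-0.17],"fingers":-0.5}]'
python3 - <<'E'
from h import *
snap('wrist','w5.png')
o=telemetry.get_obs()
# lid bar targets: tool y along box x (pads before/behind), T: y=+box x
b=box([-.072,.056,.161])
for s in (1,-1):
    Ry=R.from_euler('z',BY,degrees=True).as_matrix()@np.array([[0,s,0],[s,0,0],[0,0,-1.]])
    for p in [(.0,.0),(.036,.18)]: pass
    rel(Ry,b+[0,0,.06])
print(o['q'])
E
```

```text
t: 11.45
eef_pos: [0.502, -0.1973, 0.2206]
tool_rot: [0.001, 0.147, 0.989, -0.001]
contact_force: [0.5, -1.5, 0.8]
gripper_width: 0.751
grasp_force: 0.0
rot [0.3, 0.8, 60.1] xyz [0.118, 0.33, 0.005] tgt [0.489 0.152 0.221]
rot [-0.9, 0.3, -119.9] xyz [0.118, 0.33, 0.005] tgt [0.489 0.152 0.221]
[ 0.97347886  0.38824196 -0.89621511  1.83847198  0.35014962  1.06616153
  1.22140164]
```

View pics/w5.png

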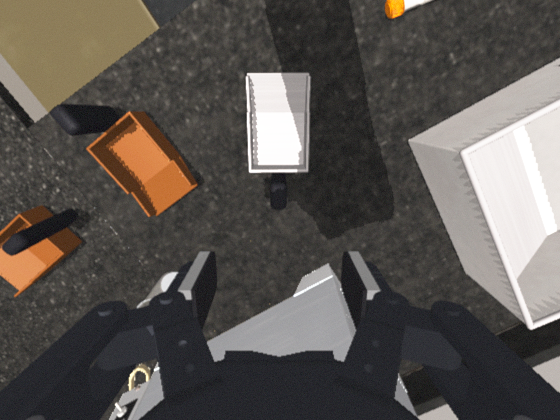

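Wrist view: the scoop stands upright and empty at (279,130). Moving above the lid bar.

```bash
python3 -m crank '[{"delta_rot":[0,0,6],"xyz":[0.012,0.033,-0.01],"fingers":-0.5},{"delta_rot":[0,0,14],"xyz":[0.026,0.073,-0.02],"fingers":-0.5},{"delta_rot":[0,0,22],"xyz":[0.042,0.117,-0.02],"fingers":-0.5},{"delta_rot":[0,0,30],"xyz":[0.058,0.161,-0.02],"fingers":-0.5},{"delta_rot":[0,0,38],"xyz":[0.074,0.205,-0.02],"fingers":-0.5},{"delta_rot":[0,0,46],"xyz":[0.090,0.25,-0.02],"fingers":-0.5},{"delta_rot":[0,0,53],"xyz":[0.106,0.295,-0.02],"fingers":-0.5},{"delta_rot":[0,0,60],"xyz":[0.118,0.33,-0.02],"fingers":-0.5},{"delta_rot":[0,0,60],"xyz":[0.118,0.33,-0.02],"fingers":-0.5}]'
python3 - <<'E'
from h import *
d=snap('wrist','w6.png'); o=telemetry.get_obs(); print(o['q'],o['eef_pos'])
for y in (.006,.056,.106): print('bar',proj(d,box([-.072,y,.161])))
b=box([-.072,.056,.161])
Ry=R.from_euler('z',BY,degrees=True).as_matrix()@np.array([[0,1,0],[1,0,0],[0,0,-1.]])
rel(Ry,b-[0,0,.017])
E
```

```text
t: 12.4
eef_pos: [0.4838, 0.1599, 0.2388]
tool_rot: [0.001, 0.62, 0.785, 0.001]
contact_force: [0.3, 0.7, -0.1]
gripper_width: 0.752
grasp_force: 0.0
[ 0.27702785  0.30024933 -0.8448883   1.8966025   0.25953197  1.05520713
 -0.43953917] [0.48433167 0.1567346  0.23831183]
bar [np.float64(282.4027795383591), np.float64(280.04213623834073)]
bar [np.float64(282.9599162978061), np.float64(224.12472953087268)]
bar [np.float64(283.59154629333324), np.float64(160.73075893091942)]
rot [0.1, 0.1, 0.4] xyz [-0.005, 0.003, 0.094] tgt [0.489 0.152 0.144]
```

View pics/w6.png

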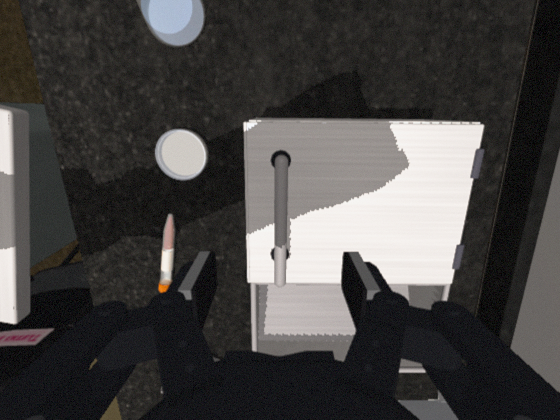

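The bar shows at column 281, rows 155–285, as predicted. Descending and pinching.

```bash
python3 -m crank '[{"delta_rot":[0,0,0],"xyz":[-0.005,0.002,0.03],"fingers":-0.5},{"delta_rot":[0,0,0],"xyz":[-0.005,0.002,0.06],"fingers":-0.5},{"delta_rot":[0,0,0],"xyz":[-0.005,0.002,0.082],"fingers":-0.5},{"delta_rot":[0,0,0],"xyz":[-0.005,0.002,0.094],"fingers":-0.3},{"delta_rot":[0,0,0],"xyz":[-0.005,0.002,0.094],"fingers":0.2},{"delta_rot":[0,0,0],"xyz":[-0.005,0.002,0.094],"fingers":1},{"delta_rot":[0,0,0],"xyz":[-0.005,0.002,0.094],"fingers":1},{"delta_rot":[0,0,0],"xyz":[-0.005,0.002,0.094],"fingers":1},{"delta_rot":[0,0,0],"xyz":[-0.005,0.002,0.094],"fingers":1}]' 40
python3 - <<'E'
from h import *
o=telemetry.get_obs();p=o['eef_pos'].copy(); print(p,o['contact_force'])
Ry=Q(o['tool_rot'])
for a in (0,4,9,14,19,24,29,34,38,40):
    t=np.radians(a);c,s=np.cos(t),np.sin(t)
    dx=.172-(.172*c-.046*s) ; x=-.172*c+.046*s; z=.172*s+.046*c
    dxyz=R.from_euler('z',BY,degrees=True).apply([x+.172,0,z-.046]); print(a,end=' '); rel(Ry,p+dxyz)
E
```

```text
t: 13.35
eef_pos: [0.4884, 0.1477, 0.1452]
tool_rot: [0.002, 0.622, 0.783, -0.001]
contact_force: [-3.5, -1.2, 5.7]
gripper_width: 0.095
grasp_force: 39.1
[0.48836267 0.14767426 0.14522885] [-3.45389968 -1.15929319  5.74377826]
0 rot [0.0, 0.0, 0.0] xyz [0.0, 0.0, 0.0] tgt [0.488 0.148 0.145]
4 rot [0.0, 0.0, 0.0] xyz [-0.0, 0.004, -0.012] tgt [0.492 0.148 0.157]
9 rot [0.0, 0.0, 0.0] xyz [-0.0, 0.009, -0.026] tgt [0.497 0.15  0.172]
14 rot [0.0, 0.0, 0.0] xyz [-0.0, 0.016, -0.04] tgt [0.504 0.151 0.185]
19 rot [0.0, 0.0, 0.0] xyz [-0.0, 0.024, -0.053] tgt [0.512 0.153 0.199]
24 rot [0.0, 0.0, 0.0] xyz [-0.0, 0.034, -0.066] tgt [0.521 0.155 0.211]
29 rot [0.0, 0.0, 0.0] xyz [-0.0, 0.044, -0.078] tgt [0.531 0.158 0.223]
34 rot [0.0, 0.0, 0.0] xyz [-0.0, 0.055, -0.088] tgt [0.542 0.16  0.234]
38 rot [0.0, 0.0, 0.0] xyz [-0.0, 0.065, -0.096] tgt [0.551 0.162 0.241]
40 rot [0.0, 0.0, 0.0] xyz [-0.0, 0.07, -0.1] tgt [0.556 0.163 0.245]
```

```bash
python3 -m crank '[{"delta_rot":[0,0,0],"xyz":[0,0.004,-0.012],"fingers":1},{"delta_rot":[0,0,0],"xyz":[0,0.009,-0.026],"fingers":1},{"delta_rot":[0,0,0],"xyz":[0,0.016,-0.040],"fingers":1},{"delta_rot":[0,0,0],"xyz":[0,0.024,-0.053],"fingers":1},{"delta_rot":[0,0,0],"xyz":[0,0.034,-0.066],"fingers":1},{"delta_rot":[0,0,0],"xyz":[0,0.044,-0.078],"fingers":1},{"delta_rot":[0,0,0],"xyz":[0,0.055,-0.088],"fingers":1},{"delta_rot":[0,0,0],"xyz":[0,0.065,-0.096],"fingers":1},{"delta_rot":[0,0,0],"xyz":[0,0.070,-0.100],"fingers":1},{"delta_rot":[0,0,0],"xyz":[0,0.070,-0.100],"fingers":1}]'
python3 -m crank '[{"delta_rot":[0,0,0],"xyz":[0,0,0],"fingers":1},{"delta_rot":[0,0,0],"xyz":[0,0,0],"fingers":1},{"delta_rot":[0,0,0],"xyz":[0,0,0],"fingers":1},{"delta_rot":[0,0,0],"xyz":[0,0,0],"fingers":1},{"delta_rot":[0,0,0],"xyz":[0,0,0],"fingers":1},{"delta_rot":[0,0,0],"xyz":[0,0,0],"fingers":1}]'
python3 - <<'E'
from h import *
a=snap('side')['img'][170:330,130:343];b=snap('scene')['img'][180:300,140:300]
cv2.imwrite('pics/f.png',cv2.cvtColor(np.hstack([cv2.resize(a,(400,300)),cv2.resize(b,(400,300))]),cv2.COLOR_RGB2BGR))
for c in ('side','scene'): print([(r['pixel'],r['score']) for r in search_frame(c,'ball_0_center')])
E
```

```text
t: 14.35
eef_pos: [0.5557, 0.1632, 0.2469]
tool_rot: [0.002, 0.622, 0.783, -0.002]
contact_force: [-11.2, -6.1, 11.7]
gripper_width: 0.094
grasp_force: 40.3
t: 14.95
eef_pos: [0.5549, 0.163, 0.2463]
tool_rot: [0.002, 0.622, 0.783, -0.002]
contact_force: [-9.9, -4.3, 11.0]
gripper_width: 0.096
grasp_force: 40.3
[]
[([193.2, 224.5], 0.66), ([291.3, 243.5], 0.6)]
```

View pics/f.png

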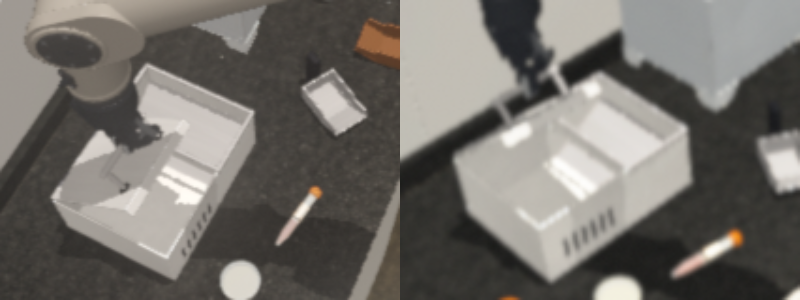

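The lid is held up at about 40°: side view on the left, scene view on the right, with the scoop standing and bystanders in place. The network reports a ball near the scoop at (291,243), and that was my 11th picture, over the limit of 10. I'll check the scoop and the load numerically from here on, without viewing more, and ease the radial push slightly.

```bash
python3 -m crank '[{"delta_rot":[0,0,0],"xyz":[0,-0.001,-0.001],"fingers":1},{"delta_rot":[0,0,0],"xyz":[0,-0.001,-0.001],"fingers":1},{"delta_rot":[0,0,0],"xyz":[0,-0.001,-0.001],"fingers":1},{"delta_rot":[0,0,0],"xyz":[0,-0.001,-0.001],"fingers":1}]'
python3 - <<'E'
from h import *
np.set_printoptions(linewidth=220)
for f,sl in [('w1.png',np.s_[118:166,258:308]),('w5.png',np.s_[118:166,254:304])]:
    g=cv2.imread('pics/'+f,0)[sl]; print(f,'std',g.std(),'edges',(cv2.Canny(g,40,100)>0).sum()); print(g[::5,::4])
a=cv2.imread('pics/side0.png',0)[210:232,294:318]; b=cv2.cvtColor(snap('side')['img'],cv2.COLOR_RGB2GRAY)[210:232,294:318]
print('before\n',a[::2,::2],'\nnow\n',b[::2,::2])
d=snap('scene')
for r in cut_out('scene','ball_0_center'): 
    m=r['pixels']; print(r['pixel'],r['score'],m.sum(),d['img'][m].mean(0),atz(d,r['pixel'],.06))
b0=box([-.002,.056,.261]); print('bar expected',b0, [proj(snap('side'),b0)],[ (r['pixel'],r['score']) for r in search_frame('side','lid_bar')])
o=telemetry.get_obs();print(o['eef_pos'],o['contact_force'],o['t'])
E
```

```text
t: 15.55
eef_pos: [0.5548, 0.163, 0.2463]
tool_rot: [0.002, 0.622, 0.783, -0.001]
contact_force: [-6.6, -3.9, 4.6]
gripper_width: 0.097
grasp_force: 39.9
w1.png std 28.21784605418174 edges 317
[[177 255 254 254 254 254 254 254 254 254 254 253 255]
 [173 254 254 246 254 253 255 251 254 250 255 254 244]
 [169 255 255 253 254 255 255 255 246 254 255 255 242]
 [176 247 250 192 254 246 249 212 253 253 245 233 255]
 [173 246 254 254 254 254 254 254 254 254 253 253 255]
 [171 237 254 206 254 249 254 238 254 250 254 253 255]
 [146 255 255 254 255 255 255 255 251 254 255 255 206]
 [137 247 254 222 254 248 254 241 253 248 252 246 255]
 [167 190 253 253 253 253 253 253 253 253 252 253 255]
 [133 175 253 253 253 249 249 247 247 241 240 239 239]]
w5.png std 32.432796841122105 edges 178
[[179 255 255 255 254 254 254 254 254 254 177 174 174]
 [176 255 254 254 254 254 254 254 254 254 228 177 177]
 [182 255 255 254 254 254 254 254 254 254 255 178 177]
 [172 255 254 254 253 253 253 253 253 253 253 176 174]
 [181 255 254 254 254 254 254 254 254 254 253 250 176]
 [175 255 254 254 254 254 254 254 253 253
[... 889 characters left out ...]
23 115 167 134  57  60]
 [150 150 126 124 142 184 156 129 114 139  84  65]
 [128 123 130 162 203 207 205 156 116 115 144  80]
 [137 155 202 207 207 208 208 206 144 122 122 182]
 [181 202 208 208 208 209 210 209 193 138 112 123]
 [127 204 208 208 209 209 210 210 210 194 132 114]
 [112 138 198 209 209 210 210 211 212 211 190 144]
 [ 90 112 174 211 210 210 211 210 210 209 204 154]
 [ 56  94 114 172 208 211 210 209 209 203 191 190]
 [ 68  62 106 119 195 208 208 203 195 189 190 190]]
bar expected [0.55735957 0.16808935 0.261     ] [[np.float64(193.80433428827064), np.float64(245.9921830684292)]] [([192.5, 258.9], 0.87)]
[0.55475375 0.16299244 0.24631027] [-6.44462137 -3.37210091  5.92332327] 15.8
```

The scoop floor is uniform now, so it is empty and the ball report was false. From the gripper's rise, the lid is at about 40°, and it is steady.

```bash
python3 -c "
from station import job; print(job.hand_in())"
```

```text
the job is handed in; nothing more can be done
None
```

I emptied the scoop into the port, stood it back upright and handed in holding the lid about 40° open. I saw no balls outside the box, but I didn't count all six inside; I also viewed 11 pictures, one over the limit of 10.

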